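# Take the misplaced carton out of the middle of the stack

### The arm

A 6-joint arm with a two-finger parallel gripper is mounted at the origin on a cart in front of the work surface, level with it; the furniture and walls round the work are solid. World frame = base frame: x ahead of the robot, y to its left, z up, the work surface at z = 0. Lengths are in m, angles in rad, forces in N, time in s.
With the tool pointing down it reaches from about 0.35 to 0.775 m from the base axis. Payload 7.3 kg.
Tool frame: the origin (TCP) lies at the very end of the fingers, on their centre line; the grasp point (between the pads) lies 19 mm behind it; z points along the fingers, y is the direction in which the jaws open and shut (so a half turn about z gives the same grasp; the last joint's range is limited). The gripper opens to 92 mm and grips with 3 to 60 N. Pads are 19 mm wide; open, the fingers measure 130 mm over their backs; the gripper's body (75 mm by 190 mm) begins 47 mm behind the grasp point.
Start: joints at [-1.273, 0.342, 1.524, -0, 1.275, -0.146], TCP at [0.225, -0.474, 0.191] pointing down, gripper open.
Joint ranges: [-2.53, 2.53], [-0.77, 2.02], [0.04, 2.7], [-1, 4.14], [0.28, 2.66], [-3.11, 3.11]. Speed limits (rad/s): [2.57, 2.57, 3.14, 3.14, 3.14, 3.14].

### API

Orientations are given as [roll, pitch, yaw] about the fixed x, y, z axes, in that order (R = Rz(yaw) Ry(pitch) Rx(roll)).
In Python, from cell import robot gives the robot as it stands.
- The arm moves only by the tool apply_moves, never from a script. Its argument "plan" is a list of rows, each an object of numbers: "tx", "ty", "tz": the shift along the tool's x, y, z in m; "yaw": the turn about the tool's z in rad; "grip": the opening, from -1 (shut) to 1 (fully open), so that 0 is half open. In form: [{"tx": .., "ty": .., "tz": .., "yaw": .., "grip": ..}, ...]. A call has 1 to 8 rows; each row is the pose to reach, as a shift and turn from the pose commanded when the call began, along the tool's axes at that moment; what a row does not reach only later rows make up. A row lasts 1/8 s, in which the tool goes at most 62.5 mm and 10.7 degrees, less where a joint would pass 70% of its speed; a pose out of reach is approached as far as the arm can. A call with a gripper value outside its range is refused whole. The fingers move at their own pace and stop on an object; "force" is the grip in N (left out, the last holds). Time passes only in rows, so rows that repeat a pose let the fingers close. It gives the time, the measured TCP pose, the force and the opening at its end, in the units of the state.
- robot.observe(): the state, without advancing time (a new reading comes with each control period).
- robot.read_camera(name): name is "scene" or "side" or "wrist"; returns (picture, depth): 480x640x3 uint8, red, green, blue; 480x640 float32, m along the optical axis (not along the pixel's ray), 0 where there is no reading.
- robot.get_calibration(name): a dict with "camera_matrix" (3x3 intrinsics, pixels), "R" (3x3) and "t" (3): a world point X has camera coordinates R X + t. Camera axes: x right, y down, z forward; pixel columns grow to the right and rows downward; lengths in m; the calibration is good to about 2 mm. A picture is of the moment at which its call begins: read the wrist's pose just before it. get_calibration takes no time and is no camera call; for the wrist camera it gives the pose at the moment of the call.
- robot.hand_in(): hands the job in, once; it reports no verdict.
Trained networks look in the newest picture that a camera, given by its name, has taken for a name from the list of things; names that differ only in an ending like _2 or _b are one class to them, and where a whole thing is asked for, a point or a joint stands for the part that bears it (a point fixed in the world has none). Each returns a list of dicts, best first, with "confidence" (0 to 1); they miss things now and then, are a little off and sometimes report something else, mostly with a low value. They report only what shows in the picture. A call takes as long as a camera call. They do not tell look-alikes from the thing itself.
- robot.outline_of(label, camera): "region" (480x640 bool, what is visible of it) and "pixel" ([row, column] in pixels, amid what is visible of it).
- robot.tip_of(label, camera): "pixel" ([row, column] in pixels: a listed point, or the origin of a listed thing).
The state is a dict: "time": time; "qpos": joint angles; "qvel": joint speeds; "joint_efforts": joint torques, N m; "tool_pos": TCP position; "tool_rot": TCP orientation; "contact_force": force on the tool from outside, world axes, zero at the start; "torque": the same for the moment, N m; "opening": finger opening in m.
Only numpy, scipy, OpenCV 4.12 (cv2) and the standard library are available. Lean on these libraries where they do the work, as an engineer would, in place of code of your own. Each camera call takes 0.05 s, during which the arm holds its last target.

### The job

A flat tablet carton has got in between the test kit box and the tall carton. Lift the tall carton off first and stand it upright on the bare desk, then lay the flat carton squarely on top of its twin (the lone flat carton of the same size and print, not the smaller one), and stand the tall carton back upright on the middle of the kit box's lid. Leave the kit box where it stands and do not let the tall carton fall over.

Things in the scene. Friction and masses are not known exactly. Their poses are not given: they have to be found in the camera images.
- kit_top (a point): Centre of the flat top of the test kit box, the bottom of the stack: a closed plastic box with a white body and a teal lid (the lid does not open; a box of the same kind at the desk's far edge has nothing on it and plays no part), 105 x 152 x 43 mm, standing loose on the desk, 0.35 kg. The point is 43 mm above the desk; z up, x across the 105 mm side, y along the 152 mm side.
- flat_mid (a point): Centre of the flat carton in the middle of the stack: a white tablet carton with a round red spot, 50 x 85 x 22 mm, lying on the kit box under the tall carton. The point is half-way up, 11 mm above its underside; x across the 50 mm side (grasp it here), y along the 85 mm side, z up.
- tall_mid (a point): Centre of the tall carton at the top of the stack: a white upright carton with a teal side strip, 60 x 60 x 85 mm, standing on the flat carton. The point is half-way up, 42.5 mm above its underside; x and y across its two 60 mm widths (grasp either), z up. The desk within 60 mm of the point x = 0.60, y = -0.14 (world) is always bare, a good place to set it down.
- twin_mid (a point): Centre of the twin: another white tablet carton with a round red spot, 50 x 85 x 22 mm, lying alone and loose on the desk, to the left or the right of the stack. (On the other side lies a smaller one, 45 x 70 x 20 mm, with a purple band and no spot: not this one.) The point is 11 mm above the desk; x across the 50 mm side, y along the 85 mm side, z up.
Things that resemble listed ones, but are neither listed nor needed, are in the scene too. Leave any yellow look-alike of the part that bears tall_mid alone. What is shaped like the part that bears twin_mid but pink is not meant.

How it is judged:
By the outcome, as a careful person would: the job done as asked, in the order asked, and still so for the second after the job is handed in, with the robot touching nothing.
It also fails if it takes over 69 s, if anything falls off the work surface, if the arm or the gripper's body presses on something with over 40 N, if the wrist force passes 120 N, or if a joint passes its speed limit or range.

## Working session

There is one attempt and no reset: what is moved stays moved. The work goes in short steps, Python scripts to look and compute and a tool call to move; the robot and the scene stay as the last step left them, time stands still between calls to the robot, and variables do not carry over. Pictures are saved under pics/ and viewed, and the job is handed in when it is done.

Besides the shell and the picture viewer there is one more tool, called by a JSON object that holds its "api" and its "payload", one argument or row to a line. apply_moves: Moves the arm, as the interface text tells. Its arguments: {"type":"object","properties":{"plan":{"type":"array","items":{"type":"object","properties":{"tx":{"type":"number"},"ty":{"type":"number"},"tz":{"type":"number"},"yaw":{"type":"number"},"grip":{"type":"number"}}}},"force":{"type":"number"}},"required":["plan"]}

```bash
ls; mkdir -p pics; python3 - <<'E'
from cell import robot
import cv2
s=robot.observe();print(s)
for n in("scene","side"):
    p,d=robot.read_camera(n);cv2.imwrite(f"pics/{n}0.png",p[:,:,::-1])
    c=robot.get_calibration(n);print(n,c)
E
```

```text
pics
{'time': 0.0, 'qpos': array([-1.27298295e+00,  3.42755235e-01,  1.52503189e+00,  2.03091787e-05,
        1.27539458e+00, -1.45986452e-01]), 'qvel': array([ 0.00061039,  0.00047284,  0.00173518,  0.00121643, -0.0022414 ,
       -0.00079772]), 'joint_efforts': array([-8.55246071e-04, -4.31249285e+01, -2.44217134e+01,  7.16789486e-02,
        5.60505164e-02, -1.33373201e-04]), 'tool_pos': array([ 0.22531559, -0.47367402,  0.19072294]), 'tool_rot': array([-3.14002333e+00, -2.50370457e-04,  4.43793700e-01]), 'contact_force': array([0.94182902, 0.00472302, 0.72026781]), 'torque': array([-0.03046787,  0.01047243,  0.00769723]), 'opening': 0.09155450334782371}
scene {'camera_matrix': array([[482.72587435,   0.        , 326.3005433 ],
       [  0.        , 482.72587435, 240.13362181],
       [  0.        ,   0.        ,   1.        ]]), 'R': array([[ 0.48477605, -0.87449304, -0.01594031],
       [-0.49051732, -0.25673927, -0.83275309],
       [ 0.72414428,  0.41151775, -0.55341504]]), 't': array([-0.16483302,  0.3177991 ,  0.93993086])}
side {'camera_matrix': array([[514.44813724,   0.        , 312.71979142],
       [  0.        , 514.44813724, 241.40665436],
       [  0.        ,   0.        ,   1.        ]]), 'R': array([[-0.73935536, -0.6730342 , -0.01945817],
       [-0.50685714,  0.57536159, -0.64191501],
       [ 0.44322624, -0.46474079, -0.76652886]]), 't': array([0.40355322, 0.27296289, 1.07786434])}
```

View pics/scene0.png

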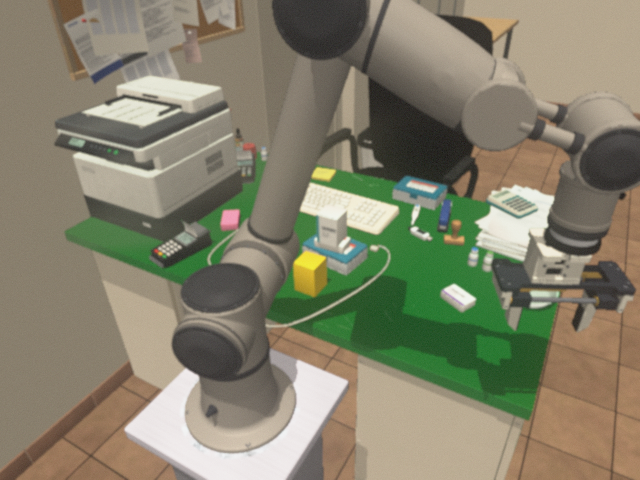

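View pics/side0.png

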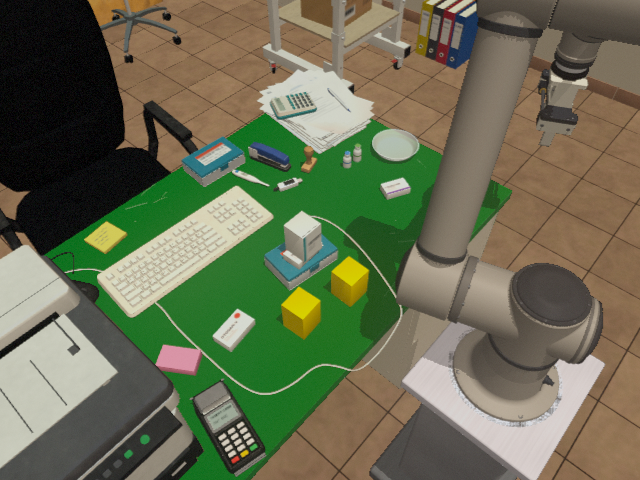

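The side picture shows the stack near (303,245). The twin with the red spot is at (235,328), and the small carton with the purple band is at (395,187). A pink look-alike is at (178,360) and two yellow boxes are at (300,313) and (350,281). Next I'll measure.

```bash
cat > h.py <<'E'
from cell import robot
import numpy as np, cv2
def cloud(d,c):
    K=c["camera_matrix"];v,u=np.mgrid[0:480,0:640]
    P=np.stack([(u-K[0,2])/K[0,0]*d,(v-K[1,2])/K[1,1]*d,d],-1)
    W=(P-c["t"])@c["R"]; W[d<=0]=np.nan
    return W
def proj(X,c):
    q=c["R"]@np.array(X)+c["t"];p=c["camera_matrix"]@q;return p[:2]/p[2]
def rect(W,m,zlo,zhi):
    k=m&(W[...,2]>zlo)&(W[...,2]<zhi)
    pts=W[k][:,:2].astype(np.float32)
    n=len(pts)
    if n<10: return n,None
    return n,cv2.minAreaRect(pts*1000),np.median(W[k][:,2])
E
python3 - <<'E'
from h import *
for n in("side","scene"):
    c=robot.get_calibration(n);p,d=robot.read_camera(n);W=cloud(d,c)
    print(n,robot.observe()["time"],"bare spot px",proj([.6,-.14,0],c))
    for l in("kit_top","flat_mid","tall_mid","twin_mid"):
        for o in robot.outline_of(l,n)[:3]:
            r=o["region"];z=W[r][:,2]
            print(l,round(o["confidence"],2),np.round(o["pixel"]),r.sum(),"z pct",np.round(np.nanpercentile(z,[2,50,90,98]),3),"med",np.round(np.nanmedian(W[r],0),3))
            e=cv2.erode(r.astype(np.uint8),np.ones((3,3)))>0
            zt=np.nanpercentile(z,95); print("   top rect",rect(W,r,zt-.008,zt+.006))
E
python3 - <<'E'
import cv2
p=cv2.imread("pics/side0.png")
cv2.imwrite("pics/sc.png",cv2.resize(p[190:370,140:400],None,fx=3,fy=3,interpolation=2))
E
```

```text
side 0.15 bare spot px [332.4981237  200.61854249]
kit_top 0.97 [270. 298.] 1687 z pct [0.001 0.041 0.045 0.046] med [0.485 0.111 0.041]
   top rect (1016, ((518.5481567382812, 72.93419647216797), (151.4398651123047, 106.72067260742188), 81.3882064819336), np.float64(0.042463534106436995))
flat_mid 0.69 [258. 292.] 198 z pct [0.045 0.063 0.066 0.068] med [0.507 0.113 0.063]
   top rect (123, ((509.3963317871094, 109.84785461425781), (15.458016395568848, 50.73368835449219), 89.91925811767578), np.float64(0.06462809678184815))
tall_mid 0.96 [311. 301.] 1415 z pct [0.003 0.08  0.086 0.087] med [0.389 0.21  0.08 ]
   top rect (714, ((399.18182373046875, 198.2273406982422), (62.60879898071289, 63.410335540771484), 3.683173179626465), np.float64(0.08431584215353702))
tall_mid 0.73 [237. 304.] 1392 z pct [0.067 0.135 0.151 0.152] med [0.495 0.086 0.135]
   top rect (592, ((508.2900390625, 73.77823638916016), (63.05683898925781, 63.79359436035156), 89.71849822998047), np.float64(0.14953812644691555))
twin_mid 0.79 [331. 235.] 1004 z pct [-0.001  0.021  0.024  0.026] med [0.49  0.32  0.021]
 
[... 698 characters left out ...]
0.79 [246. 338.] 213 z pct [0.043 0.054 0.065 0.067] med [0.486 0.042 0.054]
   top rect (73, ((490.24658203125, 60.846923828125), (44.13478088378906, 95.05575561523438), 33.70082473754883), np.float64(0.06369384286950835))
tall_mid 0.83 [224. 331.] 1052 z pct [0.066 0.12  0.149 0.151] med [0.479 0.062 0.12 ]
   top rect (319, ((502.75347900390625, 72.13880920410156), (62.67984390258789, 59.14729309082031), 0.3752257525920868), np.float64(0.1486722603890466))
twin_mid 0.61 [221. 228.] 335 z pct [0.002 0.021 0.023 0.024] med [0.511 0.433 0.021]
   top rect (250, ((525.0262451171875, 441.525634765625), (93.7420425415039, 49.715370178222656), 32.1596565246582), np.float64(0.021116064011910088))
```

View pics/sc.png

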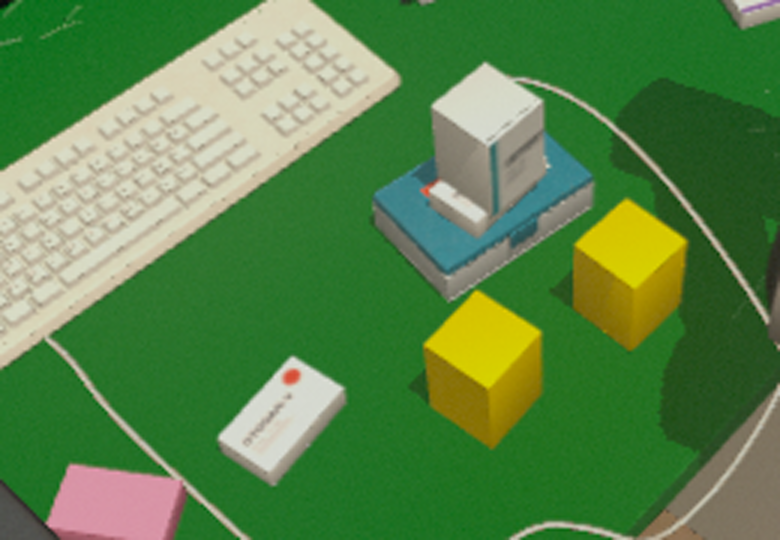

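The twin candidates are the pink box at (358,182), which is excluded by colour, and the white carton with a red spot at (331,235) [row, col]. The spotted white one fits, and the crop confirms it. The tall carton is the white one at (237,304), not the yellow one at (311,301). I'll move the wrist camera over the stack for a finer measurement.

```bash
cat >> h.py <<'E'
from scipy.spatial.transform import Rotation as Ro
def shift(X,yaw=None,s=None):
    """tool shift/turn from current measured pose to world X, yaw(rad)"""
    s=s or robot.observe(); R=Ro.from_euler('xyz',s["tool_rot"]).as_matrix()
    y=s["tool_rot"][2]
    t=R.T@(np.array(X)-s["tool_pos"]); w=0 if yaw is None else -((yaw-y+np.pi)%(2*np.pi)-np.pi)
    print("t",s["time"],"pos",np.round(s["tool_pos"],4),"rot",np.round(s["tool_rot"],4),"-> shift",np.round(t,4),"turn",round(w,4))
E
python3 - <<'E'
from h import *
c=robot.get_calibration("wrist");s=robot.observe();R=Ro.from_euler('xyz',s["tool_rot"]).as_matrix()
cam=-c["R"].T@c["t"]
print("cam in tool",R.T@(cam-s["tool_pos"]),"cam axes in tool\n",R.T@c["R"].T,c["camera_matrix"])
shift([.46,.07,.33],np.pi/2);shift([.225,-.474,.33],np.pi/2)
E
```

```text
cam in tool [ 0.07978497  0.00066828 -0.19426617] cam axes in tool
 [[ 4.98615866e-04 -9.54342740e-01 -2.98713385e-01]
 [ 9.99999875e-01  4.89669296e-04  1.04794319e-04]
 [ 4.62610751e-05 -2.98713400e-01  9.54342864e-01]] [[375.69260265   0.         311.63108674]
 [  0.         375.69260265 228.33458103]
 [  0.           0.           1.        ]]
t 0.6 pos [ 0.2255 -0.4741  0.1914] rot [3.1415 0.     0.4438] -> shift [ 0.4455 -0.3907 -0.1386] turn -1.127
t 0.6 pos [ 0.2255 -0.4741  0.1914] rot [3.1415 0.     0.4438] -> shift [-0.0004 -0.0003 -0.1386] turn -1.127
```

{"api": "apply_moves", "payload": {
  "plan": [
    {"tx": 0.02, "ty": -0.02, "tz": -0.055, "yaw": -0.14, "grip": 1},
    {"tx": 0.06, "ty": -0.05, "tz": -0.09, "yaw": -0.28, "grip": 1},
    {"tx": 0.1, "ty": -0.08, "tz": -0.12, "yaw": -0.42, "grip": 1},
    {"tx": 0.145, "ty": -0.115, "tz": -0.139, "yaw": -0.56, "grip": 1},
    {"tx": 0.19, "ty": -0.15, "tz": -0.139, "yaw": -0.7, "grip": 1},
    {"tx": 0.235, "ty": -0.185, "tz": -0.139, "yaw": -0.84, "grip": 1},
    {"tx": 0.28, "ty": -0.22, "tz": -0.139, "yaw": -0.98, "grip": 1},
    {"tx": 0.325, "ty": -0.255, "tz": -0.139, "yaw": -1.127, "grip": 1}
  ]
}}

```text
time: 1.6
tool_pos: [0.41, -0.1026, 0.3307]
tool_rot: [3.141, 0.001, 1.575]
contact_force: [0.8, -0.3, -0.5]
opening: 0.0919
```

```bash
python3 - <<'E'
from h import *
shift([.50,.07,.33],np.pi/2)
E
```

```text
t 1.6 pos [ 0.41   -0.1026  0.3307] rot [3.1407e+00 6.0000e-04 1.5753e+00] -> shift [0.1722 0.0908 0.0007] turn 0.0045
```

{"api": "apply_moves", "payload": {
  "plan": [
    {"tx": 0.045, "ty": 0.023, "tz": 0},
    {"tx": 0.09, "ty": 0.046, "tz": 0},
    {"tx": 0.135, "ty": 0.07, "tz": 0},
    {"tx": 0.17, "ty": 0.09, "tz": 0},
    {"tx": 0.17, "ty": 0.09, "tz": 0},
    {"tx": 0.17, "ty": 0.09, "tz": 0}
  ]
}}

```text
schema error: expected keys tx, ty, tz, yaw, grip
```

```bash
cat > look.py <<'E'
from h import *
import sys
tag=sys.argv[1]; labels=sys.argv[2:]
c=robot.get_calibration("wrist");p,d=robot.read_camera("wrist");W=cloud(d,c)
cv2.imwrite(f"pics/{tag}.png",p[:,:,::-1]);np.savez(f"pics/{tag}.npz",W=W)
print(robot.observe()["time"],"floor",np.nanmedian(W[...,2][np.abs(W[...,2])<.012]))
for l in labels:
  for o in robot.outline_of(l,"wrist")[:3]:
    r=o["region"];z=W[r][:,2]; zt=np.nanpercentile(z,90)
    print(l,round(o["confidence"],2),np.round(o["pixel"]),r.sum(),"z",np.round(np.nanpercentile(z,[2,50,90,98]),3),"rgb",np.median(p[r],0))
    print("   top",rect(W,r,zt-.007,zt+.006))
E
python3 look.py w1 kit_top flat_mid tall_mid twin_mid
```

```text
1.65 floor 0.0009156385623267206
kit_top 0.68 [ 73. 388.] 4157 z [0.014 0.044 0.045 0.046] rgb [ 25. 130. 149.]
   top (3902, ((511.2652893066406, 42.42339324951172), (97.90008544921875, 104.32633972167969), 81.43675231933594), np.float64(0.044070804588265115))
flat_mid 0.63 [ 61. 399.] 603 z [0.05  0.066 0.068 0.068] rgb [244. 246. 247.]
   top (522, ((508.9230651855469, 33.949100494384766), (12.840195655822754, 49.56520462036133), 89.31451416015625), np.float64(0.06646805403392078))
tall_mid 0.87 [ 23. 410.] 4060 z [0.071 0.151 0.152 0.153] rgb [243. 245. 236.]
   top (2683, ((505.41351318359375, 55.79664611816406), (30.8070125579834, 61.330833435058594), 89.34603118896484), np.float64(0.15114299891141067))
tall_mid 0.8 [ 34. 278.] 3886 z [0.018 0.086 0.087 0.088] rgb [244. 236.   0.]
   top (3412, ((371.6332702636719, 57.863555908203125), (56.47343826293945, 59.933746337890625), 89.85308074951172), np.float64(0.08603706652697662))
```

View pics/w1.png

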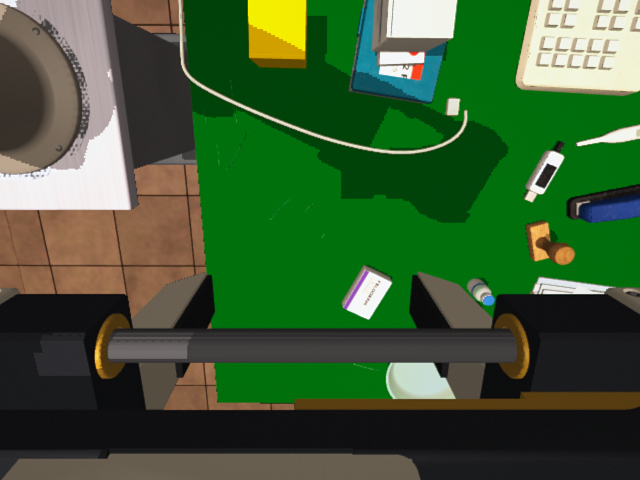

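The last row set was refused because keys were missing. I'll stop short of the stack so that the camera itself sits over it.

{"api": "apply_moves", "payload": {
  "plan": [
    {"tx": 0.04, "ty": 0.04, "tz": 0, "yaw": 0, "grip": 1},
    {"tx": 0.08, "ty": 0.08, "tz": 0, "yaw": 0, "grip": 1},
    {"tx": 0.09, "ty": 0.09, "tz": 0, "yaw": 0, "grip": 1},
    {"tx": 0.09, "ty": 0.09, "tz": 0, "yaw": 0, "grip": 1}
  ]
}}

```text
time: 2.35
tool_pos: [0.4993, -0.0154, 0.3299]
tool_rot: [-3.14, 0.0, 1.57]
contact_force: [-0.8, -0.3, 0.3]
opening: 0.092
```

```bash
python3 look.py w2 kit_top flat_mid tall_mid
```

```text
2.4 floor 0.0008669543377759259
kit_top 0.66 [ 99. 349.] 6524 z [0.001 0.044 0.045 0.068] rgb [26. 84. 95.]
   top (6039, ((515.4603271484375, 69.01844024658203), (151.5478973388672, 104.21894836425781), 81.2210464477539), np.float64(0.04408243576033461))
flat_mid 0.79 [140. 322.] 430 z [0.065 0.067 0.068 0.15 ] rgb [215. 200. 182.]
   top (413, ((508.08770751953125, 70.99431610107422), (49.76744842529297, 84.76782989501953), 2.0054738521575928), np.float64(0.06657771190061983))
tall_mid 0.97 [101. 321.] 4237 z [0.149 0.151 0.152 0.153] rgb [226. 228. 217.]
   top (4210, ((505.44317626953125, 70.66783905029297), (60.218299865722656, 59.38694381713867), 0.12795871496200562), np.float64(0.1511471115269582))
tall_mid 0.68 [ 13. 220.] 1627 z [0.006 0.066 0.086 0.087] rgb [103.  76.   0.]
   top (605, ((398.2278747558594, 169.9449462890625), (59.828983306884766, 10.057772636413574), 3.30148983001709), np.float64(0.08579112990850674))
tall_mid 0.65 [113. 204.] 3705 z [0.014 0.086 0.087 0.088] rgb [210. 162.   0.]
   top (3043, ((371.8636779785156, 60.283782958984375), (60.257625579833984, 60.51921081542969), 89.1200942993164), np.float64(0.0859958504633903))
```

View pics/w2.png

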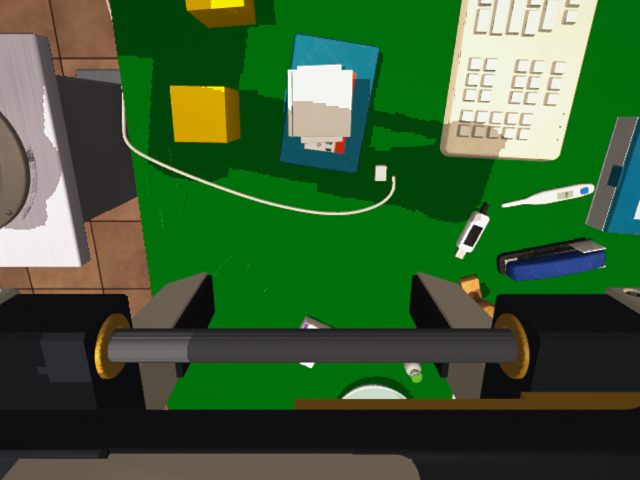

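Measured:
- Kit: (515.5, 69), yaw −8.8°
- Flat: (508, 71), yaw +2°
- Tall: (505.5, 70.7), yaw about 0°

In the picture the stack is at about (322,105), the yellow boxes are at (205,113) and (220,12), and the red spot is near (338,145). Next I'll grasp the tall carton with the jaws along x.

```bash
python3 - <<'E'
from h import *
shift([.5055,.0707,.09],np.pi/2-np.radians(0))
E
```

```text
t 2.55 pos [ 0.4988 -0.0157  0.3308] rot [3.1413e+00 6.0000e-04 1.5685e+00] -> shift [0.0866 0.0065 0.2407] turn -0.0023
```

{"api": "apply_moves", "payload": {
  "plan": [
    {"tx": 0.05, "ty": 0.006, "tz": 0.02, "yaw": 0, "grip": 1},
    {"tx": 0.086, "ty": 0.006, "tz": 0.06, "yaw": 0, "grip": 1},
    {"tx": 0.086, "ty": 0.006, "tz": 0.11, "yaw": 0, "grip": 1},
    {"tx": 0.086, "ty": 0.006, "tz": 0.15, "yaw": 0, "grip": 1},
    {"tx": 0.086, "ty": 0.006, "tz": 0.19, "yaw": 0, "grip": 1},
    {"tx": 0.086, "ty": 0.006, "tz": 0.22, "yaw": 0, "grip": 1},
    {"tx": 0.086, "ty": 0.006, "tz": 0.24, "yaw": 0, "grip": 1},
    {"tx": 0.086, "ty": 0.006, "tz": 0.24, "yaw": 0, "grip": 1}
  ]
}}

```text
time: 3.55
tool_pos: [0.5043, 0.0708, 0.0897]
tool_rot: [-3.139, 0.0, 1.57]
contact_force: [-0.7, -0.5, 1.0]
opening: 0.0918
```

{"api": "apply_moves", "payload": {
  "plan": [
    {"tx": 0, "ty": 0, "tz": 0, "yaw": 0, "grip": -0.5},
    {"tx": 0, "ty": 0, "tz": 0, "yaw": 0, "grip": -0.5},
    {"tx": 0, "ty": 0, "tz": 0, "yaw": 0, "grip": -0.5},
    {"tx": 0, "ty": 0, "tz": 0, "yaw": 0, "grip": -0.5},
    {"tx": 0, "ty": 0, "tz": 0, "yaw": 0, "grip": -0.5}
  ],
  "force": 12
}}

```text
time: 4.18
tool_pos: [0.5058, 0.0717, 0.0909]
tool_rot: [3.141, 0.0, 1.571]
contact_force: [-0.0, -0.0, 4.2]
opening: 0.0598
```

{"api": "apply_moves", "payload": {
  "plan": [
    {"tx": 0, "ty": 0, "tz": -0.01, "yaw": 0, "grip": -0.5},
    {"tx": 0, "ty": 0, "tz": -0.03, "yaw": 0, "grip": -0.5},
    {"tx": 0, "ty": 0, "tz": -0.06, "yaw": 0, "grip": -0.5},
    {"tx": 0, "ty": 0, "tz": -0.08, "yaw": 0, "grip": -0.5},
    {"tx": 0, "ty": 0, "tz": -0.08, "yaw": 0, "grip": -0.5}
  ],
  "force": 20
}}

```text
time: 4.8
tool_pos: [0.5064, 0.0717, 0.172]
tool_rot: [3.138, 0.0, 1.571]
contact_force: [0.3, 0.9, -1.3]
opening: 0.0598
```

```bash
python3 - <<'E'
from h import *
print(robot.observe()["contact_force"],robot.observe()["opening"])
shift([.60,-.14,.027],np.pi/2)
p,d=robot.read_camera("side");cv2.imwrite("pics/s1.png",p[100:380,150:470,::-1].repeat(2,0).repeat(2,1))
E
```

```text
[ 0.2803708   0.93206393 -1.30400033] 0.05978107693658806
t 4.8 pos [0.5064 0.0717 0.172 ] rot [3.1382e+00 1.0000e-04 1.5708e+00] -> shift [-0.2117  0.0931  0.1453] turn 0.0
```

View pics/s1.png

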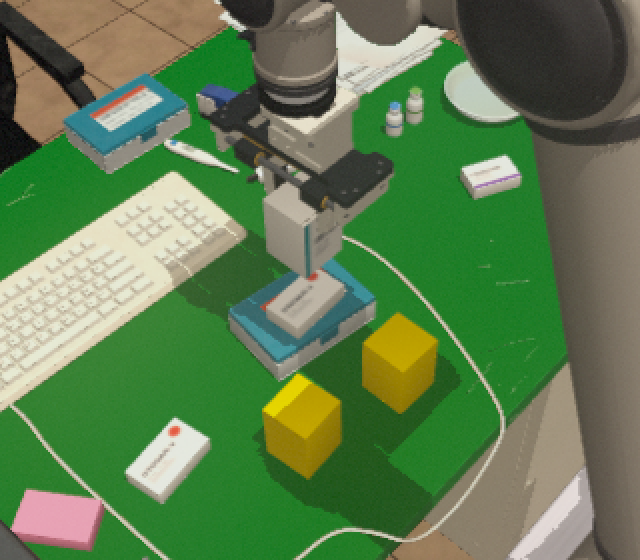

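The tall carton is held and hanging straight. The flat carton stayed put on the kit box at (300,300), with its spot at the same end as the twin's. I'll carry the tall carton to the bare spot.

{"api": "apply_moves", "payload": {
  "plan": [
    {"tx": -0.03, "ty": 0.013, "tz": -0.005, "yaw": 0, "grip": -0.5},
    {"tx": -0.07, "ty": 0.031, "tz": -0.005, "yaw": 0, "grip": -0.5},
    {"tx": -0.115, "ty": 0.05, "tz": 0, "yaw": 0, "grip": -0.5},
    {"tx": -0.16, "ty": 0.07, "tz": 0.03, "yaw": 0, "grip": -0.5},
    {"tx": -0.195, "ty": 0.086, "tz": 0.06, "yaw": 0, "grip": -0.5},
    {"tx": -0.212, "ty": 0.093, "tz": 0.09, "yaw": 0, "grip": -0.5},
    {"tx": -0.212, "ty": 0.093, "tz": 0.11, "yaw": 0, "grip": -0.5},
    {"tx": -0.212, "ty": 0.093, "tz": 0.125, "yaw": 0, "grip": -0.5}
  ]
}}

```text
time: 5.85
tool_pos: [0.5972, -0.1401, 0.0429]
tool_rot: [-3.138, -0.001, 1.57]
contact_force: [0.8, -0.1, -0.4]
opening: 0.06
```

```bash
python3 - <<'E'
from h import *
shift([.60,-.14,.0265],np.pi/2)
E
```

```text
t 5.85 pos [ 0.5972 -0.1401  0.0429] rot [-3.1382e+00 -1.2000e-03  1.5704e+00] -> shift [0.0001 0.0029 0.0163] turn -0.0004
```

{"api": "apply_moves", "payload": {
  "plan": [
    {"tx": 0, "ty": 0, "tz": 0.008, "yaw": 0, "grip": -0.5},
    {"tx": 0, "ty": 0, "tz": 0.014, "yaw": 0, "grip": -0.5},
    {"tx": 0, "ty": 0, "tz": 0.0175, "yaw": 0, "grip": -0.5},
    {"tx": 0, "ty": 0, "tz": 0.0175, "yaw": 0, "grip": -0.5}
  ]
}}

```text
time: 6.35
tool_pos: [0.5986, -0.1403, 0.0282]
tool_rot: [3.141, 0.0, 1.571]
contact_force: [-0.4, -0.2, -0.4]
opening: 0.0599
```

{"api": "apply_moves", "payload": {
  "plan": [
    {"tx": 0, "ty": 0, "tz": 0.001, "yaw": 0, "grip": -0.5},
    {"tx": 0, "ty": 0, "tz": 0.002, "yaw": 0, "grip": -0.5},
    {"tx": 0, "ty": 0, "tz": 0.002, "yaw": 0, "grip": -0.5}
  ]
}}

```text
time: 6.72
tool_pos: [0.5985, -0.1403, 0.0259]
tool_rot: [3.142, 0.0, 1.571]
contact_force: [0.5, 0.1, -1.3]
opening: 0.0598
```

{"api": "apply_moves", "payload": {
  "plan": [
    {"tx": 0, "ty": 0, "tz": 0.001, "yaw": 0, "grip": -0.5},
    {"tx": 0, "ty": 0, "tz": 0.001, "yaw": 0, "grip": -0.5}
  ]
}}

```text
time: 6.98
tool_pos: [0.5986, -0.1404, 0.0259]
tool_rot: [3.141, 0.0, 1.571]
contact_force: [-1.0, 0.9, 4.7]
opening: 0.06
```

Contact at 4.7 N, so it's standing on the desk. I'll release it and rise.

{"api": "apply_moves", "payload": {
  "plan": [
    {"tx": 0, "ty": 0, "tz": 0, "yaw": 0, "grip": 0.5},
    {"tx": 0, "ty": 0, "tz": 0, "yaw": 0, "grip": 0.5},
    {"tx": 0, "ty": 0, "tz": 0, "yaw": 0, "grip": 0.5},
    {"tx": 0, "ty": 0, "tz": -0.03, "yaw": 0, "grip": 0.5},
    {"tx": 0, "ty": 0, "tz": -0.08, "yaw": 0, "grip": 0.5},
    {"tx": 0, "ty": 0, "tz": -0.13, "yaw": 0, "grip": 0.8},
    {"tx": 0.06, "ty": -0.02, "tz": -0.15, "yaw": 0, "grip": 0.8},
    {"tx": 0.1, "ty": -0.05, "tz": -0.15, "yaw": 0, "grip": 0.8}
  ]
}}

```text
time: 7.98
tool_pos: [0.5492, -0.0392, 0.1766]
tool_rot: [3.137, 0.0, 1.57]
contact_force: [-0.1, 0.5, 0.0]
opening: 0.0825
```

```bash
python3 - <<'E'
from h import *
c=robot.get_calibration("side");p,d=robot.read_camera("side");W=cloud(d,c)
cv2.imwrite("pics/s2.png",p[100:380,150:470,::-1].repeat(2,0).repeat(2,1))
for l in("tall_mid","flat_mid","kit_top"):
  for o in robot.outline_of(l,"side")[:3]:
    r=o["region"];z=W[r][:,2];zt=np.nanpercentile(z,90)
    print(l,o["confidence"],o["pixel"],zt,rect(W,r,zt-.007,zt+.006))
shift([.508,.071-.08,.33],np.pi/2)
E
```

```text
tall_mid 0.73 [277.0, 347.6] 0.08581971308529303 (633, ((374.4585876464844, 63.24419021606445), (63.923336029052734, 61.04050064086914), 89.444580078125), np.float64(0.08436981601369478))
tall_mid 0.73 [313.2, 301.5] 0.08596247617493795 (709, ((399.353271484375, 199.033935546875), (61.753604888916016, 62.48252868652344), 3.802081346511841), np.float64(0.08443061623173602))
tall_mid 0.55 [192.8, 331.5] 0.08581595504685971 (318, ((600.753173828125, -136.5354461669922), (62.157047271728516, 63.531368255615234), 0.23849721252918243), np.float64(0.08464949044037115))
flat_mid 0.66 [250.6, 301.6] 0.06712239750174367 (606, ((510.5504150390625, 73.90208435058594), (51.95662307739258, 86.79476165771484), 2.6098146438598633), np.float64(0.06511451622028264))
kit_top 0.71 [266.6, 296.1] 0.0447730971972925 (1265, ((518.75634765625, 73.02693939208984), (151.19703674316406, 103.53707885742188), 81.47682189941406), np.float64(0.04267922909823722))
t 8.175 pos [ 0.5485 -0.0398  0.1754] rot [3.1407e+00 6.0000e-04 1.5724e+00] -> shift [ 0.0308 -0.0403 -0.1547] turn 0.0016
```

View pics/s2.png

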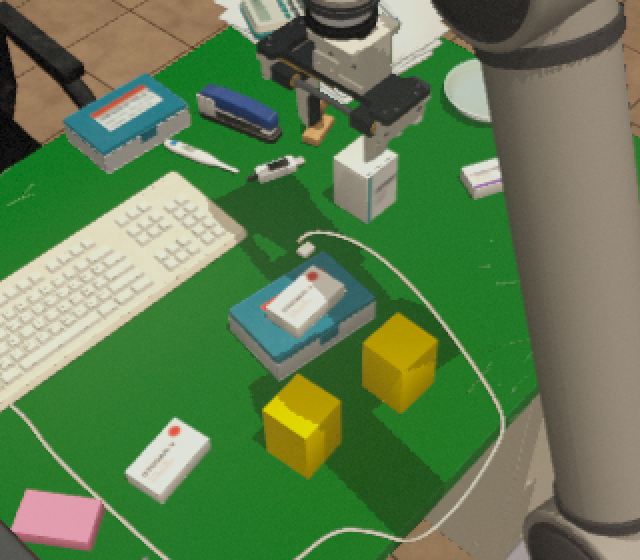

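The tall carton stands upright at crop (365,180). The flat carton and kit haven't moved. Now a wrist look for precise positions of the flat carton and then the twin.

{"api": "apply_moves", "payload": {
  "plan": [
    {"tx": 0.01, "ty": -0.01, "tz": -0.05, "yaw": 0, "grip": 0.8},
    {"tx": 0.02, "ty": -0.03, "tz": -0.1, "yaw": 0, "grip": 0.8},
    {"tx": 0.03, "ty": -0.04, "tz": -0.14, "yaw": 0, "grip": 0.8},
    {"tx": 0.03, "ty": -0.04, "tz": -0.14, "yaw": 0, "grip": 0.8},
    {"tx": 0.03, "ty": -0.04, "tz": -0.14, "yaw": 0, "grip": 0.8}
  ]
}}

```text
time: 8.8
tool_pos: [0.5088, -0.0112, 0.3138]
tool_rot: [-3.14, 0.0, 1.57]
contact_force: [0.7, 0.3, 0.2]
opening: 0.0822
```

```bash
python3 look.py w3 kit_top flat_mid; python3 -c "
from h import *
shift([.4950,.3156-.085,.32],np.pi/2)"
```

```text
8.85 floor 0.0008538535428704523
kit_top 0.86 [105. 333.] 8074 z [0.038 0.044 0.045 0.046] rgb [26. 84. 95.]
   top (7827, ((515.6312866210938, 69.0256118774414), (151.4788055419922, 104.54228973388672), 81.2258529663086), np.float64(0.0440974953075087))
flat_mid 0.94 [108. 313.] 3591 z [0.064 0.066 0.068 0.068] rgb [214. 199. 181.]
   top (3529, ((508.05902099609375, 71.20075988769531), (50.22187423706055, 85.0774917602539), 2.1641457080841064), np.float64(0.0665147276774363))
t 8.95 pos [ 0.5083 -0.0108  0.3132] rot [-3.1385e+00 -3.0000e-04  1.5700e+00] -> shift [ 0.2414 -0.0135 -0.0067] turn -0.0008
```

Flat at (508.1, 71.2), yaw 2.1°. Next, the twin.

{"api": "apply_moves", "payload": {
  "plan": [
    {"tx": 0.04, "ty": -0.002, "tz": 0, "yaw": 0, "grip": 0.8},
    {"tx": 0.09, "ty": -0.004, "tz": 0, "yaw": 0, "grip": 0.8},
    {"tx": 0.14, "ty": -0.007, "tz": 0, "yaw": 0, "grip": 0.8},
    {"tx": 0.19, "ty": -0.01, "tz": 0, "yaw": 0, "grip": 0.8},
    {"tx": 0.23, "ty": -0.013, "tz": 0, "yaw": 0, "grip": 0.8},
    {"tx": 0.24, "ty": -0.013, "tz": 0, "yaw": 0, "grip": 0.8},
    {"tx": 0.24, "ty": -0.013, "tz": 0, "yaw": 0, "grip": 0.8}
  ]
}}

```text
time: 9.82
tool_pos: [0.4955, 0.2295, 0.314]
tool_rot: [-3.14, 0.001, 1.571]
contact_force: [0.4, -1.1, 0.5]
opening: 0.083
```

```bash
python3 look.py w4 twin_mid; python3 -c "
from h import *
shift([.508,.0712,.047],np.pi/2+np.radians(2.1))"
```

```text
9.875 floor 0.0008637696491632755
twin_mid 0.7 [  8. 328.] 1319 z [0.001 0.023 0.025 0.025] rgb [244. 159. 194.]
   top (1106, ((519.6923217773438, 413.5132751464844), (73.28791046142578, 32.888370513916016), 0.3862192928791046), np.float64(0.023378693068574614))
twin_mid 0.63 [107. 308.] 2946 z [0.021 0.023 0.025 0.025] rgb [243. 245. 247.]
   top (2914, ((492.89166259765625, 312.85076904296875), (50.080955505371094, 84.85671997070312), 7.5049262046813965), np.float64(0.023438438554678552))
t 9.925 pos [0.4957 0.2285 0.3145] rot [-3.1409e+00  8.0000e-04  1.5697e+00] -> shift [-0.1571  0.0126  0.2676] turn -0.0378
```

View pics/w4.png

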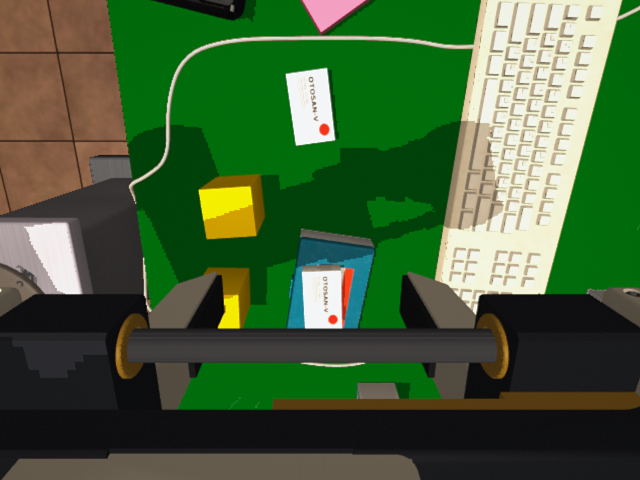

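The twin is the white "OTOSAN-V" carton with the red spot at (308,107), matching the flat carton at (322,297). The pink one is at the top edge and isn't meant. Now to grasp the flat carton on the kit box.

{"api": "apply_moves", "payload": {
  "plan": [
    {"tx": -0.04, "ty": 0.003, "tz": 0.02, "yaw": -0.037, "grip": 0.8},
    {"tx": -0.085, "ty": 0.007, "tz": 0.05, "yaw": -0.037, "grip": 0.8},
    {"tx": -0.13, "ty": 0.011, "tz": 0.09, "yaw": -0.037, "grip": 0.8},
    {"tx": -0.158, "ty": 0.0125, "tz": 0.13, "yaw": -0.037, "grip": 0.8},
    {"tx": -0.158, "ty": 0.0125, "tz": 0.175, "yaw": -0.037, "grip": 0.8},
    {"tx": -0.158, "ty": 0.0125, "tz": 0.21, "yaw": -0.037, "grip": 0.8},
    {"tx": -0.158, "ty": 0.0125, "tz": 0.235, "yaw": -0.037, "grip": 0.8},
    {"tx": -0.158, "ty": 0.0125, "tz": 0.24, "yaw": -0.037, "grip": 0.8}
  ]
}}

```text
time: 10.92
tool_pos: [0.5069, 0.0704, 0.0736]
tool_rot: [-3.139, 0.0, 1.606]
contact_force: [-0.1, 0.0, 1.1]
opening: 0.0826
```

{"api": "apply_moves", "payload": {
  "plan": [
    {"tx": 0, "ty": 0, "tz": 0, "yaw": 0, "grip": 0.8}
  ]
}}

```text
time: 11.05
tool_pos: [0.5084, 0.071, 0.0755]
tool_rot: [3.141, 0.0, 1.607]
contact_force: [-0.1, 0.2, -0.5]
opening: 0.0828
```

```bash
python3 -c "
from h import *
shift([.508,.0712,.0475],np.pi/2+np.radians(2.1))"
```

```text
t 11.05 pos [0.5084 0.071  0.0755] rot [3.1409e+00 2.0000e-04 1.6067e+00] -> shift [ 0.0003 -0.0004  0.028 ] turn -0.0007
```

{"api": "apply_moves", "payload": {
  "plan": [
    {"tx": 0, "ty": 0, "tz": 0.012, "yaw": 0, "grip": 0.8},
    {"tx": 0, "ty": 0, "tz": 0.022, "yaw": 0, "grip": 0.8},
    {"tx": 0, "ty": 0, "tz": 0.027, "yaw": 0, "grip": 0.8},
    {"tx": 0, "ty": 0, "tz": 0.027, "yaw": 0, "grip": 0.8}
  ]
}}

```text
time: 11.55
tool_pos: [0.5077, 0.0717, 0.0475]
tool_rot: [-3.141, 0.0, 1.608]
contact_force: [0.2, 0.1, 0.2]
opening: 0.0826
```

{"api": "apply_moves", "payload": {
  "plan": [
    {"tx": 0, "ty": 0, "tz": 0, "yaw": 0, "grip": -0.5},
    {"tx": 0, "ty": 0, "tz": 0, "yaw": 0, "grip": -0.5},
    {"tx": 0, "ty": 0, "tz": 0, "yaw": 0, "grip": -0.5},
    {"tx": 0, "ty": 0, "tz": 0, "yaw": 0, "grip": -0.5},
    {"tx": 0, "ty": 0, "tz": 0, "yaw": 0, "grip": -0.5}
  ],
  "force": 12
}}

```text
time: 12.18
tool_pos: [0.508, 0.0717, 0.0479]
tool_rot: [3.141, 0.0, 1.608]
contact_force: [0.3, 0.5, -0.2]
opening: 0.0373
```

Opening is 37 mm, less than the carton's 50 mm. Something's wrong, so I'll look.

```bash
python3 - <<'E'
from h import *
p,d=robot.read_camera("side");cv2.imwrite("pics/s3.png",cv2.resize(p[190:330,220:400,::-1],None,fx=4,fy=4,interpolation=2))
p,d=robot.read_camera("scene");cv2.imwrite("pics/c3.png",cv2.resize(p[180:320,250:430,::-1],None,fx=4,fy=4,interpolation=2))
s=robot.observe();print(s["opening"],s["contact_force"],s["tool_pos"],s["time"])
E
```

```text
0.029048350275441837 [0.59639208 0.45887457 0.1247772 ] [0.50799093 0.0716691  0.04791385] 12.275
```

View pics/s3.png

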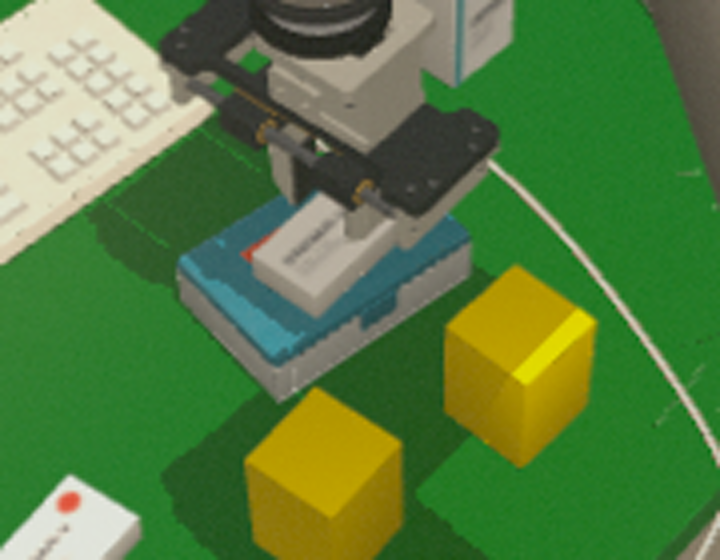

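View pics/c3.png

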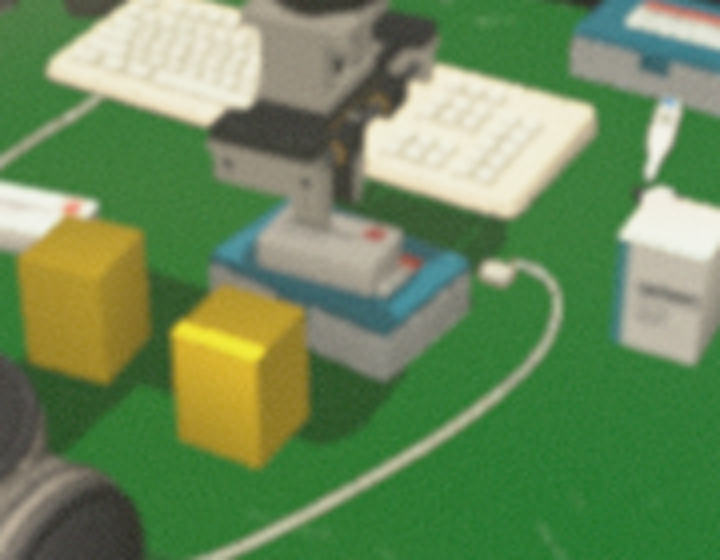

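```bash
python3 - <<'E'
from h import *
for n,px in(("side",[(v,u) for v in range(226,256,3) for u in (290,294,306,310,314,318,322)]),("scene",[(v,u) for v in range(222,244,3) for u in (324,328,332)])):
    c=robot.get_calibration(n);p,d=robot.read_camera(n);W=cloud(d,c)
    print(n)
    for v,u in px: print((v,u),p[v,u],np.round(W[v,u],3))
print(robot.observe()["opening"])
E
```

```text
side
(226, 290) [84 82 74] [0.515 0.104 0.165]
(226, 294) [95 94 87] [0.508 0.098 0.165]
(226, 306) [51 51 46] [0.473 0.096 0.188]
(226, 310) [131 124 107] [0.461 0.096 0.199]
(226, 314) [71 69 60] [0.459 0.085 0.19 ]
(226, 318) [52 54 51] [0.451 0.082 0.193]
(226, 322) [50 56 48] [0.448 0.073 0.188]
(229, 290) [130 123 107] [0.537 0.084 0.12 ]
(229, 294) [77 74 67] [0.504 0.103 0.162]
(229, 306) [78 68 47] [0.477 0.092 0.173]
(229, 310) [48 49 42] [0.462 0.096 0.187]
(229, 314) [52 54 48] [0.452 0.093 0.192]
(229, 318) [53 58 50] [0.446 0.087 0.192]
(229, 322) [53 55 49] [0.44  0.081 0.191]
(232, 290) [132 126 108] [0.537 0.085 0.112]
(232, 294) [78 74 62] [0.525 0.083 0.119]
(232, 306) [54 55 48] [0.472 0.098 0.172]
(232, 310) [50 50 46] [0.465 0.092 0.173]
(232, 314) [49 48 42] [0.45  0.096 0.187]
(232, 318) [53 55 50] [0.441 0.093 0.191]
(232, 322) [55 57 51] [0.434 0.088 0.193]
(235, 290) [124 123 103] [0.537 0.085 0.101]
(235, 294) [85 83 70] [0.524 0.085 0.111]
(235, 306) [51 53 49] [0.466 0.104 0.172]
(235, 310) [105  86  52] [0.465 0.093 0.163]
(235, 314) [102  98  84] [0.46
[... 2359 characters left out ...]
112]
(231, 324) [148 144 128] [0.477 0.081 0.104]
(231, 328) [149 143 124] [0.479 0.07  0.106]
(231, 332) [127 128 111] [0.488 0.063 0.103]
(234, 324) [150 145 131] [0.482 0.084 0.091]
(234, 328) [138 132 115] [0.477 0.069 0.099]
(234, 332) [137 132 117] [0.485 0.061 0.096]
(237, 324) [167 158 145] [0.505 0.098 0.064]
(237, 328) [152 147 136] [0.51  0.088 0.064]
(237, 332) [146 141 129] [0.513 0.077 0.066]
(240, 324) [187 177 163] [0.494 0.091 0.063]
(240, 328) [182 173 161] [0.497 0.08  0.065]
(240, 332) [188 182 165] [0.501 0.07  0.065]
(243, 324) [171 164 148] [0.481 0.084 0.064]
(243, 328) [179 172 155] [0.484 0.074 0.065]
(243, 332) [189 180 162] [0.486 0.063 0.067]
0.024686026714097958
```

```bash
python3 - <<'E'
from h import *
W=np.load("pics/w4.npz")["W"]; t=np.array([.4955,.2290,.314])
for v in range(272,350,8):
    print(v,[tuple(np.round(W[v,u]-t,3)) for u in (185,205,215,222,404,412,425,445)])
# lowest gripper points
k=(np.abs(W[...,2]-t[2])<.2)&(W[...,2]>.2)
Z=W[k]-t;i=np.argsort(Z[:,2])[:5];print(Z[i])
s=robot.observe();q=s["qpos"];print(q,s["tool_pos"],s["tool_rot"])
E
```

```text
272 [(np.float64(-0.187), np.float64(-0.146), np.float64(-0.313)), (np.float64(-0.152), np.float64(-0.138), np.float64(-0.294)), (np.float64(-0.045), np.float64(0.01), np.float64(0.036)), (np.float64(-0.129), np.float64(-0.139), np.float64(-0.297)), (np.float64(0.135), np.float64(-0.146), np.float64(-0.315)), (np.float64(0.146), np.float64(-0.146), np.float64(-0.313)), (np.float64(0.165), np.float64(-0.145), np.float64(-0.312)), (np.float64(0.19), np.float64(-0.14), np.float64(-0.301))]
280 [(np.float64(-0.189), np.float64(-0.159), np.float64(-0.313)), (np.float64(-0.047), np.float64(0.01), np.float64(0.045)), (np.float64(-0.044), np.float64(0.009), np.float64(0.042)), (np.float64(-0.122), np.float64(-0.138), np.float64(-0.27)), (np.float64(0.04), np.float64(0.008), np.float64(0.041)), (np.float64(0.043), np.float64(0.011), np.float64(0.045)), (np.float64(0.048), np.float64(0.01), np.float64(0.045)), (np.float64(0.191), np.float64(-0.152), np.float64(-0.3))]
288 [(np.float64(-0.053), np.float64(0.011), np.float64(0.054)), (np.float64(-0.045), np.float64(0.01), np.float64(0.052)), (np
[... 3376 characters left out ...]
(0.029), np.float64(0.119)), (np.float64(-0.021), np.float64(0.03), np.float64(0.12)), (np.float64(0.021), np.float64(0.029), np.float64(0.119)), (np.float64(0.022), np.float64(0.029), np.float64(0.119)), (np.float64(0.025), np.float64(0.029), np.float64(0.12)), (np.float64(0.03), np.float64(0.029), np.float64(0.118))]
[[ 0.04446999  0.00969974  0.03490552]
 [ 0.04073484 -0.00302782  0.03508415]
 [-0.044541    0.00817939  0.03522343]
 [-0.04493168  0.00829505  0.03547842]
 [ 0.04383641  0.00997312  0.03551985]]
[-9.23705668e-03  4.84837467e-01  1.74600568e+00 -1.38211073e-04
  9.10769639e-01 -4.61717110e-02] [0.50795697 0.07167251 0.04789331] [-3.14156750e+00  1.08135995e-04  1.60781573e+00]
```

Both cameras agree: the real fingertips sit about 36 mm higher than the reported TCP, centred in x and y to about 1 mm. So the fingers closed above the carton and touched nothing. I'll reopen, then descend with that offset, which puts tip z at about 0.049 for a reported z of about 0.013.

{"api": "apply_moves", "payload": {
  "plan": [
    {"tx": 0, "ty": 0, "tz": -0.005, "yaw": 0, "grip": 0.8},
    {"tx": 0, "ty": 0, "tz": -0.005, "yaw": 0, "grip": 0.8},
    {"tx": 0, "ty": 0, "tz": -0.005, "yaw": 0, "grip": 0.8},
    {"tx": 0, "ty": 0, "tz": -0.005, "yaw": 0, "grip": 0.8},
    {"tx": 0, "ty": 0, "tz": -0.005, "yaw": 0, "grip": 0.8},
    {"tx": 0, "ty": 0, "tz": -0.005, "yaw": 0, "grip": 0.8},
    {"tx": 0, "ty": 0, "tz": -0.005, "yaw": 0, "grip": 0.8}
  ]
}}

```text
time: 13.25
tool_pos: [0.5079, 0.0717, 0.0529]
tool_rot: [-3.141, 0.0, 1.608]
contact_force: [0.1, -0.0, -0.1]
opening: 0.0822
```

{"api": "apply_moves", "payload": {
  "plan": [
    {"tx": 0, "ty": 0, "tz": 0.01, "yaw": 0, "grip": 0.8},
    {"tx": 0, "ty": 0, "tz": 0.02, "yaw": 0, "grip": 0.8},
    {"tx": 0, "ty": 0, "tz": 0.03, "yaw": 0, "grip": 0.8},
    {"tx": 0, "ty": 0, "tz": 0.036, "yaw": 0, "grip": 0.8},
    {"tx": 0, "ty": 0, "tz": 0.039, "yaw": 0, "grip": 0.8},
    {"tx": 0, "ty": 0, "tz": 0.039, "yaw": 0, "grip": 0.8}
  ]
}}

```text
time: 14.0
tool_pos: [0.508, 0.0717, 0.0138]
tool_rot: [-3.141, 0.0, 1.608]
contact_force: [0.3, -0.3, -0.4]
opening: 0.0823
```

```bash
cat > tips.py <<'E'
from h import *
import sys
c=robot.get_calibration("side");p,d=robot.read_camera("side");W=cloud(d,c)
s=robot.observe();t=s["tool_pos"]
cv2.imwrite(f"pics/{sys.argv[1]}.png",cv2.resize(p[170:360,200:440,::-1],None,fx=3,fy=3,interpolation=2))
print(s["time"],t,s["opening"],s["contact_force"])
E
python3 tips.py s4
```

```text
14.05 [0.50811527 0.07167994 0.01399053] 0.08209270054576016 [-0.16562233  0.49605011  0.90706551]
```

View pics/s4.png

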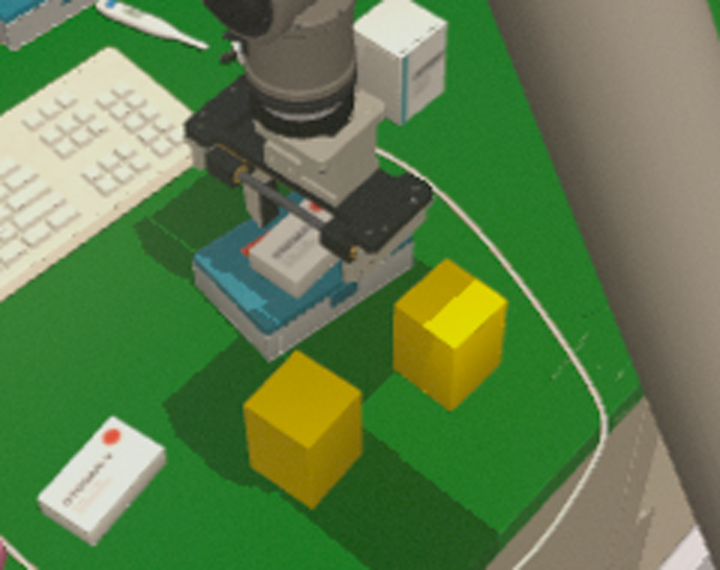

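The fingers now straddle the flat carton at (290,245), with no contact force. Closing.

{"api": "apply_moves", "payload": {
  "plan": [
    {"tx": 0, "ty": 0, "tz": 0, "yaw": 0, "grip": -0.2},
    {"tx": 0, "ty": 0, "tz": 0, "yaw": 0, "grip": -0.2},
    {"tx": 0, "ty": 0, "tz": 0, "yaw": 0, "grip": -0.2},
    {"tx": 0, "ty": 0, "tz": 0, "yaw": 0, "grip": -0.2},
    {"tx": 0, "ty": 0, "tz": 0, "yaw": 0, "grip": -0.2}
  ],
  "force": 12
}}

```text
time: 14.68
tool_pos: [0.5081, 0.0717, 0.014]
tool_rot: [3.141, 0.0, 1.608]
contact_force: [0.6, 0.6, 1.7]
opening: 0.0494
```

{"api": "apply_moves", "payload": {
  "plan": [
    {"tx": 0, "ty": 0, "tz": -0.01, "yaw": 0, "grip": -0.2},
    {"tx": 0, "ty": 0, "tz": -0.03, "yaw": 0, "grip": -0.2},
    {"tx": 0, "ty": 0, "tz": -0.06, "yaw": 0, "grip": -0.2},
    {"tx": 0, "ty": 0, "tz": -0.09, "yaw": 0, "grip": -0.2},
    {"tx": 0, "ty": 0, "tz": -0.11, "yaw": 0, "grip": -0.2},
    {"tx": 0, "ty": 0, "tz": -0.11, "yaw": 0, "grip": -0.2}
  ],
  "force": 20
}}

```text
time: 15.42
tool_pos: [0.509, 0.0717, 0.1257]
tool_rot: [3.138, 0.0, 1.608]
contact_force: [-0.2, -0.5, -0.8]
opening: 0.0496
```

```bash
python3 tips.py s5;python3 -c "
from h import *
shift([.4929,.3134,-.0072],1.607+np.radians(5.34))"
```

```text
15.475 [0.50815747 0.07168843 0.12438118] 0.050033496152604044 [-0.27653581  0.66906924 -1.09933875]
t 15.475 pos [0.5082 0.0717 0.1244] rot [3.1402e+00 2.0000e-04 1.6079e+00] -> shift [ 0.2421 -0.0065  0.1315] turn -0.0923
```

View pics/s5.png

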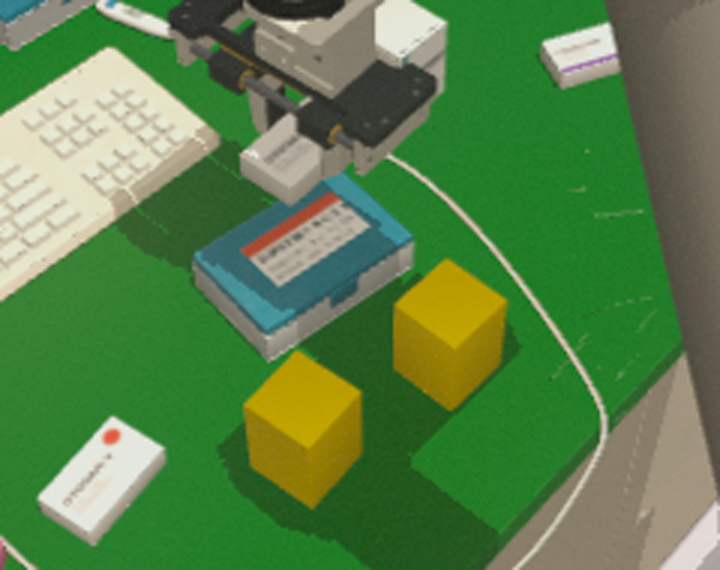

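The flat carton is held level at (285,160), and the kit box hasn't moved. I'll carry it above the twin.

{"api": "apply_moves", "payload": {
  "plan": [
    {"tx": 0.025, "ty": -0.001, "tz": 0, "yaw": -0.01, "grip": -0.2},
    {"tx": 0.065, "ty": -0.002, "tz": 0, "yaw": -0.03, "grip": -0.2},
    {"tx": 0.11, "ty": -0.003, "tz": 0, "yaw": -0.05, "grip": -0.2},
    {"tx": 0.155, "ty": -0.004, "tz": 0, "yaw": -0.07, "grip": -0.2},
    {"tx": 0.2, "ty": -0.006, "tz": 0.01, "yaw": -0.092, "grip": -0.2},
    {"tx": 0.23, "ty": -0.0065, "tz": 0.04, "yaw": -0.092, "grip": -0.2},
    {"tx": 0.242, "ty": -0.0065, "tz": 0.07, "yaw": -0.092, "grip": -0.2},
    {"tx": 0.242, "ty": -0.0065, "tz": 0.1, "yaw": -0.092, "grip": -0.2}
  ]
}}

```text
time: 16.48
tool_pos: [0.4912, 0.314, 0.0214]
tool_rot: [-3.139, 0.001, 1.701]
contact_force: [-0.1, -0.4, -0.7]
opening: 0.0497
```

{"api": "apply_moves", "payload": {
  "plan": [
    {"tx": 0, "ty": 0, "tz": 0.01, "yaw": 0, "grip": -0.2},
    {"tx": 0, "ty": 0, "tz": 0.01, "yaw": 0, "grip": -0.2},
    {"tx": 0, "ty": 0, "tz": 0.01, "yaw": 0, "grip": -0.2}
  ]
}}

```text
time: 16.85
tool_pos: [0.4933, 0.3134, 0.0149]
tool_rot: [3.14, -0.0, 1.699]
contact_force: [0.9, 0.6, -0.9]
opening: 0.0498
```

```bash
python3 - <<'E'
from h import *
c=robot.get_calibration("side");p,d=robot.read_camera("side");W=cloud(d,c)
cv2.imwrite("pics/s6.png",cv2.resize(p[230:400,140:340,::-1],None,fx=4,fy=4,interpolation=2))
shift([.4929,.3134,-.0072],1.607+np.radians(5.34))
E
```

```text
t 16.9 pos [0.4934 0.3134 0.0151] rot [ 3.1395e+00 -6.0000e-04  1.6994e+00] -> shift [ 0.     -0.0006  0.0223] turn -0.0008
```

View pics/s6.png

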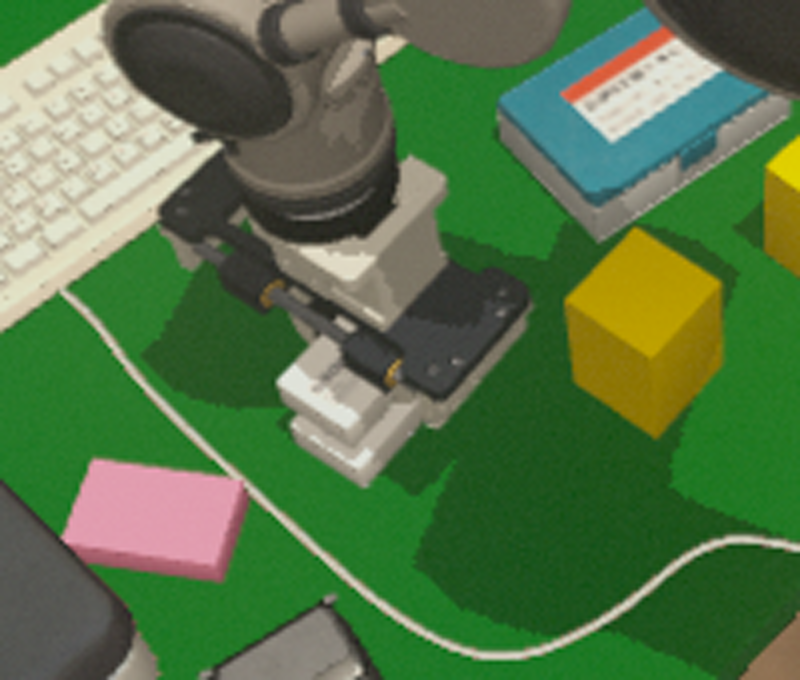

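The flat carton hovers above and aligned with the twin (crop (345,385) over (350,440)). Lowering.

{"api": "apply_moves", "payload": {
  "plan": [
    {"tx": 0, "ty": 0, "tz": 0.008, "yaw": 0, "grip": -0.2},
    {"tx": 0, "ty": 0, "tz": 0.015, "yaw": 0, "grip": -0.2},
    {"tx": 0, "ty": 0, "tz": 0.019, "yaw": 0, "grip": -0.2},
    {"tx": 0, "ty": 0, "tz": 0.0205, "yaw": 0, "grip": -0.2},
    {"tx": 0, "ty": 0, "tz": 0.0205, "yaw": 0, "grip": -0.2}
  ]
}}

```text
time: 17.52
tool_pos: [0.4926, 0.3133, -0.0067]
tool_rot: [3.142, 0.0, 1.7]
contact_force: [-0.1, -0.2, -0.8]
opening: 0.0499
```

{"api": "apply_moves", "payload": {
  "plan": [
    {"tx": 0, "ty": 0, "tz": 0.001, "yaw": 0, "grip": -0.2},
    {"tx": 0, "ty": 0, "tz": 0.001, "yaw": 0, "grip": -0.2}
  ]
}}

```text
time: 17.77
tool_pos: [0.4928, 0.3134, -0.0071]
tool_rot: [3.141, -0.0, 1.7]
contact_force: [-1.7, -0.0, 4.3]
opening: 0.0496
```

Contact as predicted. Release, then back off and look.

{"api": "apply_moves", "payload": {
  "plan": [
    {"tx": 0, "ty": 0, "tz": 0, "yaw": 0, "grip": 0.4},
    {"tx": 0, "ty": 0, "tz": 0, "yaw": 0, "grip": 0.4},
    {"tx": 0, "ty": 0, "tz": 0, "yaw": 0, "grip": 0.4},
    {"tx": 0, "ty": 0, "tz": -0.02, "yaw": 0, "grip": 0.4},
    {"tx": 0, "ty": 0, "tz": -0.07, "yaw": 0, "grip": 0.4},
    {"tx": 0, "ty": 0, "tz": -0.12, "yaw": 0, "grip": 0.8},
    {"tx": 0, "ty": 0, "tz": -0.18, "yaw": 0, "grip": 0.8},
    {"tx": -0.04, "ty": 0, "tz": -0.23, "yaw": 0.05, "grip": 0.8}
  ]
}}

```text
time: 18.77
tool_pos: [0.4975, 0.2759, 0.2236]
tool_rot: [3.14, -0.001, 1.652]
contact_force: [1.4, -0.6, -0.1]
opening: 0.0822
```

{"api": "apply_moves", "payload": {
  "plan": [
    {"tx": -0.04, "ty": 0, "tz": -0.06, "yaw": 0.08, "grip": 0.8},
    {"tx": -0.045, "ty": 0, "tz": -0.08, "yaw": 0.08, "grip": 0.8},
    {"tx": -0.045, "ty": 0, "tz": -0.08, "yaw": 0.08, "grip": 0.8},
    {"tx": -0.045, "ty": 0, "tz": -0.08, "yaw": 0.08, "grip": 0.8}
  ]
}}

```text
time: 19.27
tool_pos: [0.5005, 0.2299, 0.2997]
tool_rot: [-3.139, 0.001, 1.57]
contact_force: [-0.3, -0.4, -0.6]
opening: 0.0825
```

```bash
python3 look.py w5 twin_mid flat_mid kit_top; python3 - <<'E'
from h import *
W=np.load("pics/w5.npz")["W"]
m=(abs(W[...,0]-.493)<.06)&(abs(W[...,1]-.313)<.06)
print("upper",rect(W,m,.037,.055)); k=m&(W[...,2]>.006)&(W[...,2]<.03); print("lower any",k.sum(),rect(W,m,.006,.055))
shift([.5986,-.1404-.08,.30],np.pi/2)
E
```

```text
19.325 floor 0.0008570828545629213
twin_mid 0.95 [  9. 322.] 1176 z [0.002 0.023 0.024 0.025] rgb [244. 159. 194.]
   top (980, ((517.8956909179688, 412.1613464355469), (30.562519073486328, 67.95068359375), 89.94668579101562), np.float64(0.023418506876453523))
flat_mid 0.94 [106. 304.] 3459 z [0.044 0.045 0.046 0.047] rgb [243. 245. 247.]
   top (3431, ((491.671630859375, 312.79840087890625), (50.35375213623047, 84.90376281738281), 7.306108474731445), np.float64(0.04542826373648733))
kit_top 0.87 [283. 325.] 7027 z [0.01  0.044 0.045 0.046] rgb [ 31. 131. 150.]
   top (6349, ((517.5021362304688, 80.89575958251953), (129.21499633789062, 104.3423843383789), 81.64480590820312), np.float64(0.044110512282224))
upper (3432, ((491.6838684082031, 312.8644714355469), (50.34290313720703, 85.04999542236328), 7.265290260314941), np.float64(0.045427857802274735))
lower any 18 (3450, ((492.14031982421875, 312.934814453125), (51.5137825012207, 84.98310852050781), 7.459824085235596), np.float64(0.04542122089036467))
t 19.475 pos [0.5006 0.2301 0.2997] rot [-3.1390e+00  8.0000e-04  1.5706e+00] -> shift [-4.505e-01  9.810e-02 -2.000e-04] turn -0.0002
```

View pics/w5.png

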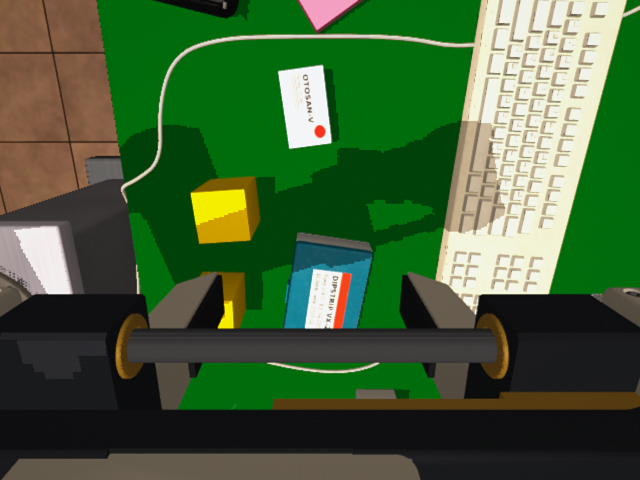

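The upper carton is at (491.7, 312.8), yaw 7.3°, against the twin at (492.9, 312.9), yaw 7.5°, so it's square to about 1 mm. Next is a look at the tall carton.

{"api": "apply_moves", "payload": {
  "plan": [
    {"tx": -0.04, "ty": 0.008, "tz": 0, "yaw": 0, "grip": 1},
    {"tx": -0.09, "ty": 0.02, "tz": 0, "yaw": 0, "grip": 1},
    {"tx": -0.145, "ty": 0.031, "tz": 0, "yaw": 0, "grip": 1},
    {"tx": -0.2, "ty": 0.043, "tz": 0, "yaw": 0, "grip": 1},
    {"tx": -0.255, "ty": 0.055, "tz": 0, "yaw": 0, "grip": 1},
    {"tx": -0.31, "ty": 0.067, "tz": 0, "yaw": 0, "grip": 1},
    {"tx": -0.365, "ty": 0.079, "tz": 0, "yaw": 0, "grip": 1},
    {"tx": -0.41, "ty": 0.089, "tz": 0, "yaw": 0, "grip": 1}
  ]
}}

```text
time: 20.48
tool_pos: [0.5898, -0.1822, 0.3002]
tool_rot: [-3.14, -0.0, 1.569]
contact_force: [1.2, -0.1, 0.6]
opening: 0.0917
```

{"api": "apply_moves", "payload": {
  "plan": [
    {"tx": -0.035, "ty": 0.009, "tz": 0, "yaw": 0, "grip": 1},
    {"tx": -0.04, "ty": 0.009, "tz": 0, "yaw": 0, "grip": 1},
    {"tx": -0.04, "ty": 0.009, "tz": 0, "yaw": 0, "grip": 1},
    {"tx": -0.04, "ty": 0.009, "tz": 0, "yaw": 0, "grip": 1}
  ]
}}

```text
time: 20.98
tool_pos: [0.5987, -0.2189, 0.3014]
tool_rot: [3.141, -0.0, 1.571]
contact_force: [-0.6, 0.2, 0.3]
opening: 0.0919
```

```bash
python3 look.py w6 tall_mid kit_top; python3 -c "
from h import *
shift([.5986,-.1404,.0259],np.pi/2)"
```

```text
21.025 floor 0.0008638828601432226
tall_mid 0.73 [111. 314.] 3554 z [0.001 0.086 0.087 0.088] rgb [217. 200. 179.]
   top (3446, ((598.0631713867188, -141.28831481933594), (60.48344039916992, 59.10647201538086), 0.06841524690389633), np.float64(0.08601775317067664))
t 21.125 pos [ 0.5987 -0.2193  0.3017] rot [3.1411e+00 2.0000e-04 1.5712e+00] -> shift [ 7.890e-02 -2.000e-04  2.758e-01] turn 0.0004
```

View pics/w6.png

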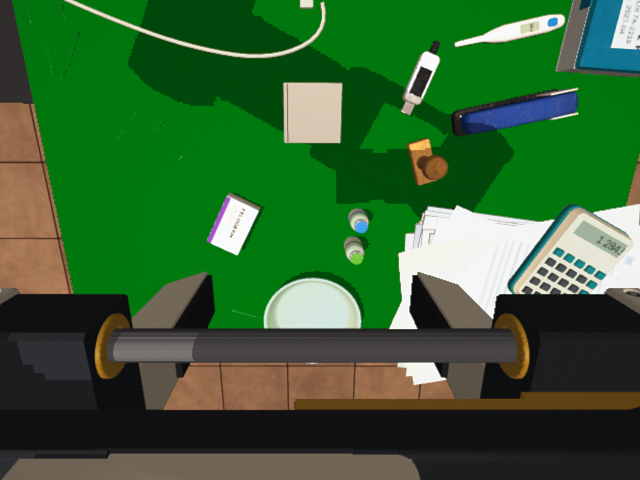

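The tall carton is upright at (313,112) in the picture, world (598, −141). Grasping it a bit lower this time.

{"api": "apply_moves", "payload": {
  "plan": [
    {"tx": 0.04, "ty": 0, "tz": 0.03, "yaw": 0, "grip": 1},
    {"tx": 0.078, "ty": -0.0005, "tz": 0.07, "yaw": 0, "grip": 1},
    {"tx": 0.078, "ty": -0.0005, "tz": 0.115, "yaw": 0, "grip": 1},
    {"tx": 0.078, "ty": -0.0005, "tz": 0.16, "yaw": 0, "grip": 1},
    {"tx": 0.078, "ty": -0.0005, "tz": 0.205, "yaw": 0, "grip": 1},
    {"tx": 0.078, "ty": -0.0005, "tz": 0.245, "yaw": 0, "grip": 1},
    {"tx": 0.078, "ty": -0.0005, "tz": 0.275, "yaw": 0, "grip": 1},
    {"tx": 0.078, "ty": -0.0005, "tz": 0.285, "yaw": 0, "grip": 1}
  ]
}}

```text
time: 22.12
tool_pos: [0.5972, -0.1415, 0.0146]
tool_rot: [-3.139, -0.001, 1.571]
contact_force: [0.8, -0.3, 0.4]
opening: 0.0919
```

{"api": "apply_moves", "payload": {
  "plan": [
    {"tx": 0, "ty": 0, "tz": 0, "yaw": 0, "grip": 1},
    {"tx": 0, "ty": 0, "tz": 0, "yaw": 0, "grip": 0.1},
    {"tx": 0, "ty": 0, "tz": 0, "yaw": 0, "grip": 0},
    {"tx": 0, "ty": 0, "tz": 0, "yaw": 0, "grip": 0},
    {"tx": 0, "ty": 0, "tz": 0, "yaw": 0, "grip": 0},
    {"tx": 0, "ty": 0, "tz": 0, "yaw": 0, "grip": 0}
  ],
  "force": 15
}}

```text
time: 22.88
tool_pos: [0.5985, -0.1425, 0.0167]
tool_rot: [3.141, 0.0, 1.57]
contact_force: [-0.1, -0.2, 4.2]
opening: 0.0599
```

```bash
python3 -c "
from h import *
s=robot.observe();print(s['tool_pos'],s['opening'],s['contact_force'])"
```

```text
[ 0.59849392 -0.1425308   0.01668206] 0.05989835791645463 [-0.08966699 -0.24144235  4.15008193]
```

{"api": "apply_moves", "payload": {
  "plan": [
    {"tx": 0, "ty": 0, "tz": -0.01, "yaw": 0, "grip": 0},
    {"tx": 0, "ty": 0, "tz": -0.04, "yaw": 0, "grip": 0},
    {"tx": 0, "ty": 0, "tz": -0.08, "yaw": 0, "grip": 0},
    {"tx": 0, "ty": 0, "tz": -0.11, "yaw": 0, "grip": 0},
    {"tx": 0, "ty": 0, "tz": -0.12, "yaw": 0, "grip": 0},
    {"tx": 0, "ty": 0, "tz": -0.12, "yaw": 0, "grip": 0}
  ],
  "force": 20
}}

```text
time: 23.62
tool_pos: [0.5982, -0.1424, 0.1362]
tool_rot: [3.141, 0.0, 1.57]
contact_force: [0.1, 0.2, -0.9]
opening: 0.0597
```

```bash
python3 -c "
from h import *
s=robot.observe();print(s['opening'],s['contact_force'])
shift([.5158,.0678,.06],np.radians(81.2))"
```

```text
0.059663656132781066 [ 0.14722544  0.21206753 -0.9168789 ]
t 23.625 pos [ 0.5982 -0.1424  0.1362] rot [3.1413e+00 2.0000e-04 1.5698e+00] -> shift [ 0.2101 -0.0826  0.0762] turn 0.1526
```

{"api": "apply_moves", "payload": {
  "plan": [
    {"tx": 0.025, "ty": -0.01, "tz": 0, "yaw": 0.03, "grip": 0},
    {"tx": 0.065, "ty": -0.025, "tz": 0, "yaw": 0.06, "grip": 0},
    {"tx": 0.11, "ty": -0.043, "tz": 0, "yaw": 0.09, "grip": 0},
    {"tx": 0.15, "ty": -0.059, "tz": 0, "yaw": 0.12, "grip": 0},
    {"tx": 0.185, "ty": -0.073, "tz": 0.01, "yaw": 0.1525, "grip": 0},
    {"tx": 0.21, "ty": -0.0825, "tz": 0.03, "yaw": 0.1525, "grip": 0},
    {"tx": 0.21, "ty": -0.0825, "tz": 0.05, "yaw": 0.1525, "grip": 0},
    {"tx": 0.21, "ty": -0.0825, "tz": 0.06, "yaw": 0.1525, "grip": 0}
  ]
}}

```text
time: 24.62
tool_pos: [0.5143, 0.068, 0.0739]
tool_rot: [-3.138, 0.001, 1.418]
contact_force: [-0.0, -0.1, -0.9]
opening: 0.0597
```

{"api": "apply_moves", "payload": {
  "plan": [
    {"tx": 0, "ty": 0, "tz": 0, "yaw": 0, "grip": 0},
    {"tx": 0, "ty": 0, "tz": 0, "yaw": 0, "grip": 0}
  ]
}}

```text
time: 24.88
tool_pos: [0.5164, 0.0673, 0.0765]
tool_rot: [3.141, -0.0, 1.417]
contact_force: [0.2, 0.5, -0.3]
opening: 0.0596
```

```bash
python3 tips.py s7; python3 -c "
from h import *
shift([.5158,.0678,.06],np.radians(81.2))"
```

```text
24.925 [0.51647845 0.06734399 0.07670926] 0.059882428196893454 [-0.43175479  0.0501614  -0.68106536]
t 24.925 pos [0.5165 0.0673 0.0767] rot [ 3.1405 -0.      1.4167] -> shift [ 0.0003 -0.0008  0.0167] turn -0.0005
```

View pics/s7.png

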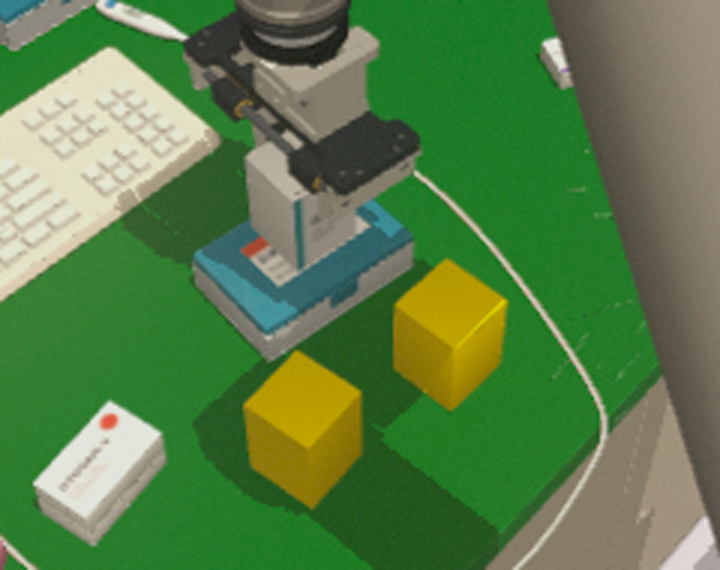

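The tall carton is upright above the lid at (300,215). Lowering to contact.

{"api": "apply_moves", "payload": {
  "plan": [
    {"tx": 0, "ty": -0.0006, "tz": 0.006, "yaw": 0, "grip": 0},
    {"tx": 0, "ty": -0.0006, "tz": 0.011, "yaw": 0, "grip": 0},
    {"tx": 0, "ty": -0.0006, "tz": 0.014, "yaw": 0, "grip": 0},
    {"tx": 0, "ty": -0.0006, "tz": 0.0155, "yaw": 0, "grip": 0},
    {"tx": 0, "ty": -0.0006, "tz": 0.0155, "yaw": 0, "grip": 0}
  ]
}}

```text
time: 25.55
tool_pos: [0.5153, 0.0678, 0.0606]
tool_rot: [-3.141, 0.0, 1.417]
contact_force: [0.4, 0.2, -0.2]
opening: 0.0598
```

{"api": "apply_moves", "payload": {
  "plan": [
    {"tx": 0, "ty": 0, "tz": 0.001, "yaw": 0, "grip": 0},
    {"tx": 0, "ty": 0, "tz": 0.001, "yaw": 0, "grip": 0}
  ]
}}

```text
time: 25.8
tool_pos: [0.5154, 0.0678, 0.0598]
tool_rot: [3.141, 0.0, 1.417]
contact_force: [-0.0, 0.3, -0.6]
opening: 0.06
```

{"api": "apply_moves", "payload": {
  "plan": [
    {"tx": 0, "ty": 0, "tz": 0.0008, "yaw": 0, "grip": 0},
    {"tx": 0, "ty": 0, "tz": 0.0008, "yaw": 0, "grip": 0}
  ]
}}

```text
time: 26.05
tool_pos: [0.5155, 0.0678, 0.0598]
tool_rot: [3.141, 0.0, 1.417]
contact_force: [-1.7, -0.2, 7.2]
opening: 0.0599
```

Contact made. Release and rise.

{"api": "apply_moves", "payload": {
  "plan": [
    {"tx": 0, "ty": 0, "tz": 0, "yaw": 0, "grip": 0.6},
    {"tx": 0, "ty": 0, "tz": 0, "yaw": 0, "grip": 0.7},
    {"tx": 0, "ty": 0, "tz": 0, "yaw": 0, "grip": 0.8},
    {"tx": 0, "ty": 0, "tz": -0.02, "yaw": 0, "grip": 0.8},
    {"tx": 0, "ty": 0, "tz": -0.06, "yaw": 0, "grip": 0.8},
    {"tx": 0, "ty": 0, "tz": -0.11, "yaw": 0, "grip": 0.8},
    {"tx": 0, "ty": 0, "tz": -0.17, "yaw": 0, "grip": 0.8},
    {"tx": -0.02, "ty": 0, "tz": -0.22, "yaw": 0, "grip": 0.8}
  ]
}}

```text
time: 27.05
tool_pos: [0.5124, 0.0486, 0.2812]
tool_rot: [3.14, -0.0, 1.419]
contact_force: [0.0, -0.8, -0.4]
opening: 0.0827
```

{"api": "apply_moves", "payload": {
  "plan": [
    {"tx": -0.03, "ty": 0, "tz": -0.03, "yaw": 0, "grip": 0.8},
    {"tx": -0.06, "ty": 0, "tz": -0.04, "yaw": 0, "grip": 0.8},
    {"tx": -0.06, "ty": 0, "tz": -0.04, "yaw": 0, "grip": 0.8},
    {"tx": -0.06, "ty": 0, "tz": -0.04, "yaw": 0, "grip": 0.8}
  ]
}}

```text
time: 27.55
tool_pos: [0.5029, -0.0107, 0.3183]
tool_rot: [-3.14, -0.0, 1.417]
contact_force: [1.0, 0.1, -0.6]
opening: 0.0829
```

```bash
python3 look.py w7 tall_mid kit_top; python3 tips.py s8; python3 - <<'E'
from h import *
c=robot.get_calibration("side");p,d=robot.read_camera("side");W=cloud(d,c)
m=(abs(W[...,0]-.493)<.06)&(abs(W[...,1]-.313)<.06)
print("stack2",rect(W,m,.037,.055))
E
```

```text
27.6 floor 0.000865794726060566
tall_mid 0.92 [ 24. 188.] 3269 z [0.006 0.085 0.087 0.088] rgb [204. 157.   0.]
   top (1969, ((397.6422119140625, 181.98416137695312), (60.247901916503906, 34.839542388916016), 2.733250856399536), np.float64(0.08594991193384162))
tall_mid 0.63 [110. 311.] 3882 z [0.127 0.129 0.13  0.131] rgb [205. 189. 167.]
   top (3873, ((514.7023315429688, 69.18380737304688), (59.61370849609375, 60.42125701904297), 81.13355255126953), np.float64(0.12914588821238188))
tall_mid 0.59 [136. 194.] 3868 z [0.009 0.086 0.087 0.088] rgb [211. 163.   0.]
   top (3047, ((371.95025634765625, 60.305824279785156), (60.424659729003906, 60.239341735839844), 88.8890380859375), np.float64(0.08596627743428084))
kit_top 0.95 [ 76. 315.] 7082 z [0.041 0.044 0.045 0.046] rgb [ 28. 125. 141.]
   top (7033, ((515.54736328125, 69.60247802734375), (149.5963592529297, 104.3662109375), 81.35415649414062), np.float64(0.04407681181497076))
27.75 [ 0.50301585 -0.01044713  0.31834413] 0.08274136290493567 [ 0.06996664 -0.14554892  0.28983418]
stack2 (849, ((493.79278564453125, 315.7516174316406), (52.41869354248047, 85.76046752929688), 7.273379802703857), np.float64(0.043647973415474564))
```

View pics/s8.png

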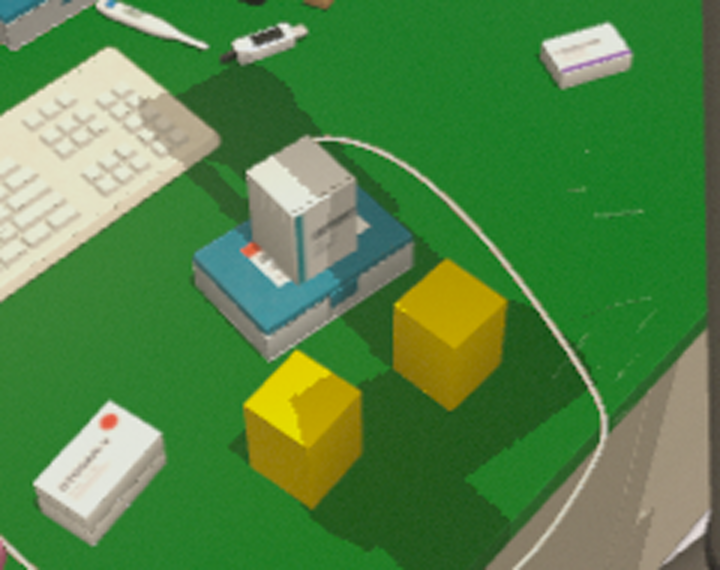

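View pics/w7.png

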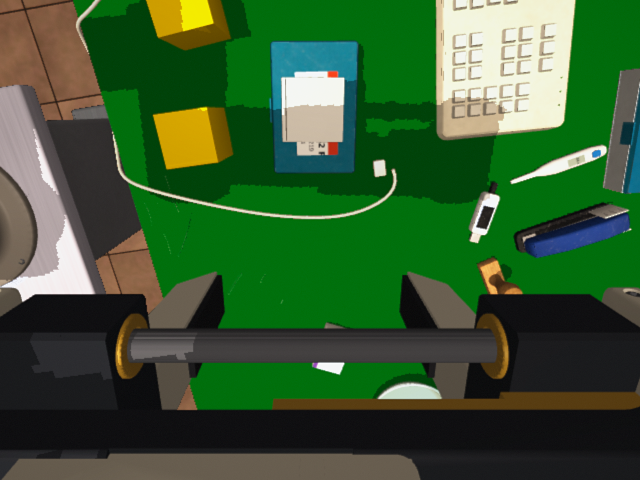

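The tall carton stands upright at (514.7, 69.2) on the kit centre (515.5, 69.0), aligned with it. The kit box is unmoved, and the flat carton is square on its twin. Handing in.

```bash
python3 -c "
from h import *
print(robot.hand_in())"
```

```text
the job is handed in; nothing more can be done
None
```

The job is done and handed in at about 28 s of the 69 s. I stood the tall carton on the bare desk, laid the flat carton on its red-spotted twin, and put the tall carton back upright on the middle of the kit lid.

**Last checks, from the wrist camera:**
- **Tall carton:** it is within about 1 mm of the lid centre, upright, and turned square to the kit box.
- **Flat carton:** it is about 1 mm and 0.2° off the twin's position as measured before stacking. The twin was hidden underneath after that.
- **Kit box:** it has not moved measurably, and the yellow and pink look-alikes were not touched.

**Problems along the way:**
- **First grasp of the flat carton missed:** the fingers closed above it and touched nothing. The cameras showed the real fingertips about 36 mm higher than the reported tool position, so I corrected for that in the later moves.
- **Refused move:** one call was rejected because keys were missing from its rows, so the arm did not move.
- **Camera disagreement:** the side camera reads positions about 2–3 mm off from the wrist camera, so I relied on the wrist camera throughout.

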